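# Portion nuts for the window feeder

## Robot

A 6-joint arm with a two-finger parallel gripper is mounted at the origin on the work surface. World frame = base frame: x ahead of the robot, y to its left, z up, the work surface at z = 0. Lengths are in m, angles in degrees, forces in N, time in s.
With the tool pointing down it reaches from about 0.325 to 0.85 m from the base axis. Payload 15.5 kg.
Tool frame: the origin (TCP) lies at the very end of the fingers, on their centre line; the grasp point (between the pads) lies arm.grip_depth behind it (arm.grip_depth is the distance from the TCP to the grasp point, in m); z points along the fingers, y is the line along which they close (so a half turn about z gives the same grasp; the last joint's range is limited). The gripper opens to 91 mm and grips with 3 to 60 N. Pads are 32 mm wide; open, the fingers measure 118 mm over their backs; the gripper's body (76 mm by 178 mm) begins 60 mm behind the grasp point.
Start: joints at [61.335, 28.281, 77.091, -0, 74.628, -5.472], TCP at [0.246, 0.574, 0.175] pointing down, gripper open.
Joint ranges: [-166.48, 166.48], [-47.26, 123.95], [12.59, 153.08], [-70.14, 250.14], [6.76, 159.57], [-176.63, 176.63]. Speed limits (degrees/s): [108.29, 108.29, 147.25, 172.46, 172.46, 172.46].

## Interface

Orientations are given as a 3x3 rotation matrix whose columns are the frame's x, y, z axes.
In Python, from rig import arm gives the robot as it stands. Calls block until the motion is done:
- arm.move_to(position, orientation): joint-space move of the TCP to a pose.
- arm.move_l(position, orientation=None, feed=0.15): straight line of the TCP; orientation=None keeps the orientation; feed is the mean speed in m/s.
- arm.move_joints(angles): joint-space move.
- arm.grip(opening): finger opening in m; the grip force is fixed at half the most; returns when the fingers have stopped.
- arm.sleep(seconds).
- arm.solve_ik(position, orientation): joint angles nearest the present ones, or None.
- arm.snapshot(name): name is "scene" or "side" or "wrist"; returns the picture (384x512x3 uint8, red, green, blue); there is no depth.
- arm.get_calibration(name): a dict with "intrinsics" (3x3 intrinsics, pixels), "cam_to_world" (4x4, takes a point from camera to world coordinates). Camera axes: x right, y down, z forward; pixel columns grow to the right and rows downward; lengths in m; the calibration is good to about 2 mm. The wrist camera is an equidistant fisheye: a pixel r from the principal point sees the ray r / f radians off the axis. A picture is of the moment at which its call begins: read the wrist's pose just before it. get_calibration takes no time and is no camera call; for the wrist camera it gives the pose at the moment of the call.
A pose or a line that the arm cannot do raises arm.Unreachable and nothing moves.
- arm.sign_off(): hands the job in; it is judged then, once.
Readings, each from a call of its own:
- arm.current_t(): time.
- arm.current_joint_positions(): joint angles.
- arm.current_dq(): joint speeds.
- arm.current_tau(): joint torques, N m.
- arm.current_ee_pos(): TCP position.
- arm.current_tool_rot(): TCP orientation.
- arm.current_force(): force on the tool from outside, world axes, zero at the start.
- arm.current_torque(): the same for the moment, N m.
- arm.current_width(): finger opening in m.
- arm.current_grasp_force(): force on a finger pad.
Only numpy, scipy, OpenCV 4.12 (cv2) and the standard library are available. Lean on these libraries where they do the work, as an engineer would, in place of code of your own. Each camera call takes 0.05 s, during which the arm holds its last target. There are 200 camera calls.

## Task

Put out the birds' breakfast: each pot on the table goes on the disc under the dispenser's chute, gets its nuts by turning the orange paddle clockwise one click per nut (one nut for the blue pot, two for each white pot), and then stands upright in the clear window feeder's tray. Leave no nut lying about and the rest in the drum, hold the thin ceramic pots gently (a grip of 8 to 12 N is plenty; never squeeze with more than 15 N), and leave the other things on the table where they are.

Things in the scene. Friction and masses are not known exactly. Their poses are not given: they have to be found in the camera images.
- dispenser: Fixed green nut dispenser, base 190 x 170 x 6 mm. Origin: on the drum's upright axis at table level; chute and catch tray lie towards its -x. Clear closed round drum 160 mm across, 155 to 188 mm high, on a 170 mm square plate; in it a ten-vane rotor carries one nut per pocket over a floor with one drop hole. Catch tray: floor 6 mm high, 90 mm wide inside, from 147 to 230 mm from the axis, rims 24 mm high, its wall under the chute 56 mm high.
- chute_lip (a point): Middle of the chute's end, 145 mm from the drum's axis, 74 mm above the table; chute 38 mm wide with side walls reaching 88 mm here and sloping up to the drum. A nut rolls down it and out towards the dispenser's -x, arriving within 1 s of its click.
- station (a point): Centre of the yellow disc (72 mm across) on the floor of the loosely fitting catch tray, 185 mm from the drum's axis, 6 mm above the table; axes as the dispenser's. A pot's underside centre belongs here to catch the nuts. Its near side then stands 8 mm from the chute's lip; room for fingers is at the pot's two sides (along the dispenser's y), not towards the chute.
- paddle (a point): Middle of the orange paddle grip on top of the knob, on the upright turning axis, 221 mm above the table. The paddle is an upright blade 56 mm long (along this point's x), 12 mm thick (along its y) and 36 mm high (203 to 239 mm); below it is a round grey click wheel, 76 mm across. Its yaw turns with the knob.
- knob (a joint): Knob angle in rad, 0 at the start, growing clockwise seen from above. A click every 36 degrees (0.628 rad); a spring detent of about 0.1 N m pulls the knob to the nearest click when let go. Clicks 1 to 7 release nuts 1 to 7, one each, in order, at 0.6 to 1.0 of the click; take about 1 s a click and pause on it so the nut can drop. Limits -0.15 and 5.8.
- feeder: Fixed clear acrylic window feeder with green edging: a tray 350 mm long (its y axis) by 130 mm (its x axis), floor top 5 mm above the table, rim 15 mm high, and on its +x long side a back sheet 90 mm high with two red suction discs. Origin: centre of the underside. Room for three pots in a row along y, 105 mm apart.
- pot_blue: Blue straight-sided ceramic pot, 64 mm across outside, 54 mm inside, 55 mm tall, floor 6 mm, 140 g. Origin: centre of its underside, z up. Its ration is one nut. It may be absent.
- pot_blue_inside (a point): Point on the pot's axis 25 mm above its underside.
- pot_white1: White straight-sided ceramic pot, 64 mm across outside, 54 mm inside, 55 mm tall, floor 6 mm, 140 g. Origin: centre of its underside, z up. Its ration is two nuts. It may be absent.
- pot_white1_inside (a point): Point on the pot's axis 25 mm above its underside.
- pot_white2: White straight-sided ceramic pot, 64 mm across outside, 54 mm inside, 55 mm tall, floor 6 mm, 140 g. Origin: centre of its underside, z up. Its ration is two nuts. It may be absent.
- pot_white2_inside (a point): Point on the pot's axis 25 mm above its underside.
- nut1: Brown round nut, 24 mm ball of 11 g; origin at its centre. Starts in the drum, 1 click before the drop hole; centre 167 mm above the table while in the drum.
- nut2: Brown round nut, 24 mm ball of 11 g; origin at its centre. Starts in the drum, 2 clicks before the drop hole; centre 167 mm above the table while in the drum.
- nut3: Brown round nut, 24 mm ball of 11 g; origin at its centre. Starts in the drum, 3 clicks before the drop hole; centre 167 mm above the table while in the drum.
- nut4: Brown round nut, 24 mm ball of 11 g; origin at its centre. Starts in the drum, 4 clicks before the drop hole; centre 167 mm above the table while in the drum.
- nut5: Brown round nut, 24 mm ball of 11 g; origin at its centre. Starts in the drum, 5 clicks before the drop hole; centre 167 mm above the table while in the drum.
- nut6: Brown round nut, 24 mm ball of 11 g; origin at its centre. Starts in the drum, 6 clicks before the drop hole; centre 167 mm above the table while in the drum.
- nut7: Brown round nut, 24 mm ball of 11 g; origin at its centre. Starts in the drum, 7 clicks before the drop hole; centre 167 mm above the table while in the drum.
- canister: Bystander: steel canister with screw lid, 100 mm across, 142 mm tall; origin at underside centre. (Not listed: a fixed wooden rack with four dishes on edge, 142 mm tall, beyond the dispenser at x of about 0.82 to 1.0 m; a fixed terracotta flowerpot 110 mm across, 90 mm tall, near x 0.30, y 0.48 m; a mug and a cardboard box at the table sides.)
- scoop: Bystander: orange plastic scoop lying on the table, 180 mm long (its x, handle from -130 to -30 mm), 60 mm wide, 26 mm high; origin under the scoop pan.
- spray: Bystander: green bottle, 70 mm across, 200 mm tall; origin at underside centre.
- trowel: Bystander: small flat hand tool lying on the table, about 250 mm long.
Things that resemble listed ones, but are neither listed nor needed, are in the scene too. What is shaped like the pot_white2 but red is not meant.

How it is judged:
By the outcome, as a careful person would: the job done as asked, in the order asked, and still so for the second after the job is handed in, with the robot touching nothing.
Of pot_blue, pot_white1, pot_white2 only 2 to 3 are there at a start; the rules pass over those that are not, and their reading is None.
At some moment in a run one of pot_blue, pot_white1, pot_white2 may be knocked a few centimetres aside while the robot is not near it.
It also fails if it takes over 210 s, if anything falls off the work surface, if the arm or the gripper's body presses on something with over 40 N, if the wrist force passes 120 N, or if a joint passes its speed limit or range.

## Working session

There is one attempt and no reset: what is moved stays moved. The work goes in short steps, each a Python script; the robot and the scene stay as the last script left them, time stands still between calls to the robot, and variables do not carry over. Pictures are saved under pics/ and viewed, at most 14 in all, crops included, and the job is handed in when it is done.

```bash
ls; mkdir -p pics; python3 - <<'E'
from rig import arm
import cv2, numpy as np
for n in ("scene","side"):
    im=arm.snapshot(n); c=arm.get_calibration(n)
    cv2.imwrite(f"pics/{n}0.png",cv2.resize(im[:,:,::-1],(800,600),interpolation=cv2.INTER_CUBIC)); cv2.imwrite(f"pics/{n}0_raw.png",im[:,:,::-1])
    print(n,c["intrinsics"].round(1).tolist(),c["cam_to_world"].round(3).tolist())
print(arm.grip_depth,arm.current_t(),arm.current_width())
E
```

```text
pics
scene [[419.1, 0.0, 256.8], [0.0, 419.1, 197.9], [0.0, 0.0, 1.0]] [[0.073, 0.606, -0.792, 1.839], [0.997, -0.055, 0.05, -0.044], [-0.013, -0.793, -0.609, 1.209], [0.0, 0.0, 0.0, 1.0]]
side [[395.2, 0.0, 252.5], [0.0, 395.2, 188.9], [0.0, 0.0, 1.0]] [[0.995, -0.048, 0.087, 0.342], [-0.098, -0.587, 0.804, -0.998], [0.012, -0.808, -0.589, 0.91], [0.0, 0.0, 0.0, 1.0]]
0.0188 0.1 0.09136050721663644
```

View pics/scene0.png

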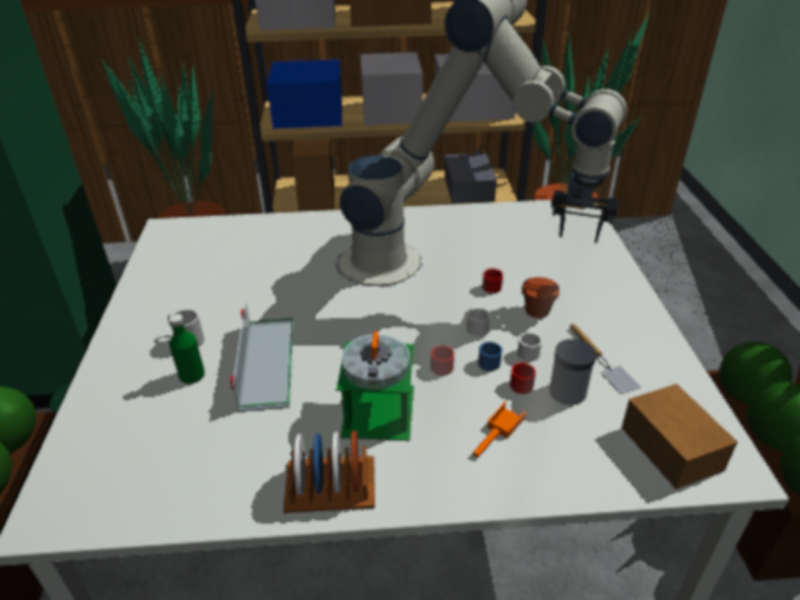

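View pics/side0.png

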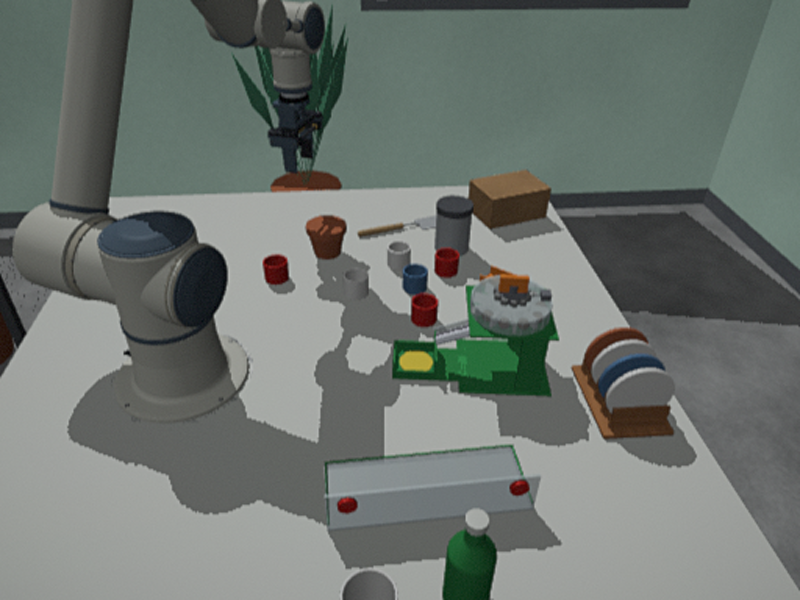

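Candidates in the scene view (800x600 pixels):
- White pots at (477,322) and (530,347).
- Blue pot at (490,355).
- Red pots, not meant, at (493,280), (442,360) and (522,378).
- The mug at (188,328) is also not a pot I want.

The dispenser is at (376,380) and the feeder at (265,362). I'll check with close crops.

```bash
cat > h.py <<'E'
import numpy as np, cv2
from rig import arm
def ray(cam,px,c=None):
    c=c or arm.get_calibration(cam); K=c["intrinsics"];T=c["cam_to_world"]
    u=(px[0]-K[0,2])/K[0,0]; v=(px[1]-K[1,2])/K[1,1]
    if cam=="wrist":
        r=np.hypot(u,v); s=np.sin(r)/r if r>1e-9 else 1.; d=np.array([u*s,v*s,np.cos(r)])
    else: d=np.array([u,v,1.])
    return T[:3,3],T[:3,:3]@d
def at_z(cam,px,z,c=None):
    o,d=ray(cam,px,c); return o+d*(z-o[2])/d[2]
def proj(cam,P,c=None):
    c=c or arm.get_calibration(cam);K=c["intrinsics"];T=c["cam_to_world"]
    p=T[:3,:3].T@(np.asarray(P,float)-T[:3,3])
    if cam=="wrist":
        t=np.arctan2(np.hypot(p[0],p[1]),p[2]); n=np.hypot(p[0],p[1])+1e-12
        u,v=p[0]/n*t,p[1]/n*t
    else: u,v=p[0]/p[2],p[1]/p[2]
    return np.array([K[0,0]*u+K[0,2],K[1,1]*v+K[1,2]])
def R(yaw):  # tool down; yaw (deg) = direction of tool x in world
    a=np.radians(yaw);c,s=np.cos(a),np.sin(a)
    return np.array([[c,s,0],[s,-c,0],[0,0,-1.]])
def save(cam,name,crop=None,size=(800,600)):
    c=arm.get_calibration(cam); im=arm.snapshot(cam)[:,:,::-1]
    if crop: x0,y0,w,h_=crop; im=im[y0:y0+h_,x0:x0+w]
    cv2.imwrite(f"pics/{name}.png",cv2.resize(im,size,interpolation=cv2.INTER_CUBIC)); return c
E
python3 - <<'E'
from h import *
a=cv2.imread("pics/side0_raw.png")[140:260,200:360]; b=cv2.imread("pics/scene0_raw.png")[190:290,205:365]
f=lambda x,s:cv2.resize(x,None,fx=s,fy=s,interpolation=cv2.INTER_CUBIC)
cv2.imwrite("pics/cs.png",f(a,5)); cv2.imwrite("pics/cc.png",f(b,5))
s=.64
for n,cam,p,z in [("whiteA","side",(398,247),.055),("whiteB","side",(356,273),.055),("blue","side",(415,268),.055),
 ("whiteA","scene",(530,339),.055),("whiteB","scene",(477,313),.055),("blue","scene",(490,348),.055),
 ("disc","side",(416,361),.006),("paddle top","side",(514,277),.239),("paddle top","scene",(375,334),.239),
 ("fe1","side",(325,462),.015),("fe2","side",(517,447),.015),("bk1","side",(327,495),.09),("bk2","side",(540,477),.09),("fe1","scene",(293,319),.015),("fe2","scene",(290,403),.015),
 ("redside","side",(425,300),.055),("red3","side",(447,253),.055),("can","side",(454,205),.142),("flower","side",(326,225),.09)]:
    print(n,cam,at_z(cam,(p[0]*s,p[1]*s),z).round(3))
E
```

```text
whiteA side [0.498 0.383 0.055]
whiteB side [0.382 0.27  0.055]
blue side [0.531 0.281 0.055]
whiteA scene [0.503 0.39  0.055]
whiteB scene [0.376 0.265 0.055]
blue scene [0.53  0.275 0.055]
disc side [ 0.498 -0.009  0.006]
paddle top side [ 0.677 -0.041  0.239]
paddle top scene [ 0.666 -0.032  0.239]
fe1 side [ 0.3   -0.271  0.015]
fe2 side [ 0.653 -0.268  0.015]
bk1 side [ 0.306 -0.397  0.09 ]
bk2 side [ 0.648 -0.393  0.09 ]
fe1 scene [ 0.304 -0.268  0.015]
fe2 scene [ 0.65  -0.255  0.015]
redside side [0.537 0.145 0.055]
red3 side [0.622 0.344 0.055]
can side [0.652 0.442 0.142]
flower side [0.312 0.453 0.09 ]
```

View pics/cs.png

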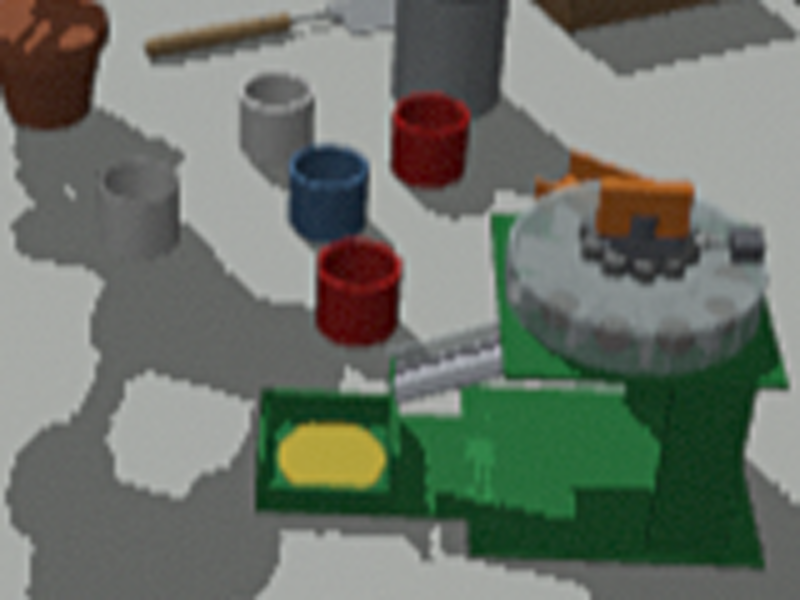

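The crop confirms the choice: whiteA at (277,92), whiteB at (141,181), blue at (328,163), with three red decoys. The disc is at (331,457) and the paddle at (646,205). Next I'll look from the wrist camera.

```bash
python3 - <<'E'
from h import *
import pickle
arm.move_l([0.3,0.5,0.40],feed=.25)
out={}
for n,p in (("w1",[0.44,0.30,0.40]),("w2",[0.50,-0.10,0.45])):
    arm.move_to(p,R(0)); arm.sleep(.2)
    out[n]=save("wrist",n); print(n,arm.current_ee_pos(),arm.current_t(),out[n]["cam_to_world"].round(3).tolist())
print(out["w1"]["intrinsics"].round(1).tolist())
pickle.dump(out,open("cal.pkl","wb"))
E
```

```text
w1 [0.43994022 0.30011598 0.39997593] 3.5333 [[0.001, -0.964, -0.267, 0.515], [-1.0, -0.001, -0.001, 0.3], [0.001, 0.267, -0.964, 0.61], [0.0, 0.0, 0.0, 1.0]]
w2 [ 0.5001059  -0.09938568  0.44994193] 5.2917 [[0.001, -0.964, -0.267, 0.576], [-1.0, -0.001, -0.001, -0.099], [0.0, 0.267, -0.964, 0.66], [0.0, 0.0, 0.0, 1.0]]
[[297.3, 0.0, 254.4], [0.0, 297.3, 195.8], [0.0, 0.0, 1.0]]
```

View pics/w1.png

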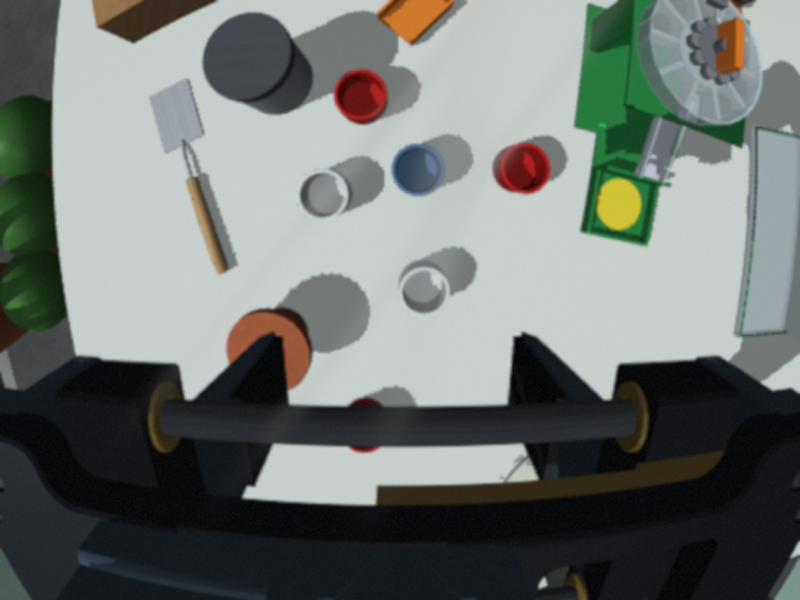

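View pics/w2.png

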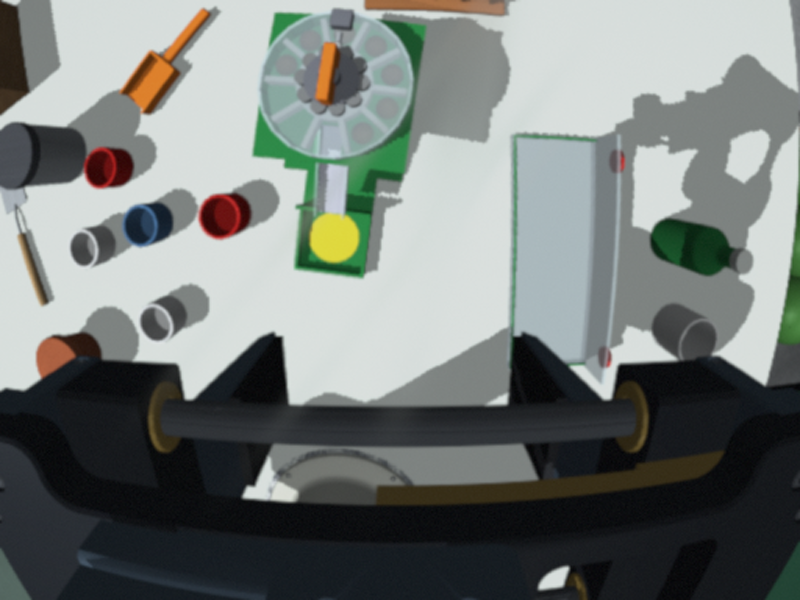

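```bash
python3 - <<'E'
from h import *
import pickle
C=pickle.load(open("cal.pkl","rb")); s=.64
for w,n,p,z in [("w1","A",(325,193),.055),("w1","blue",(418,168),.055),("w1","B",(425,289),.055),("w2","disc",(334,238),.006),("w1","disc",(619,204),.006),
 ("w2","pad",(328,72),.239),("w2","drumtop",(336,83),.188),("w2","fTL",(514,136),.015),("w2","fBL",(512,362),.015),("w2","fTR",(621,137),.09),("w2","fBR",(606,382),.09),("w2","trayBL",(296,268),.024),("w2","trayBR",(362,276),.024)]:
    print(w,n,at_z("wrist",(p[0]*s,p[1]*s),z,C[w]).round(4))
im=cv2.imread("pics/w2.png")[0:150,230:430]; cv2.imwrite("pics/c3.png",cv2.resize(im,(800,600),interpolation=cv2.INTER_CUBIC))
E
```

```text
w1 A [0.5012 0.3862 0.055 ]
w1 blue [0.5302 0.2756 0.055 ]
w1 B [0.3832 0.2659 0.055 ]
w2 disc [ 0.4944 -0.0094  0.006 ]
w1 disc [ 0.4957 -0.0092  0.006 ]
w2 pad [ 0.677  -0.0369  0.239 ]
w2 drumtop [ 0.6771 -0.0376  0.188 ]
w2 fTL [ 0.6424 -0.2617  0.015 ]
w2 fBL [ 0.308  -0.2752  0.015 ]
w2 fTR [ 0.6465 -0.3908  0.09  ]
w2 fBR [ 0.3034 -0.4025  0.09  ]
w2 trayBL [0.4548 0.0437 0.024 ]
w2 trayBR [ 0.4427 -0.0501  0.024 ]
```

View pics/c3.png

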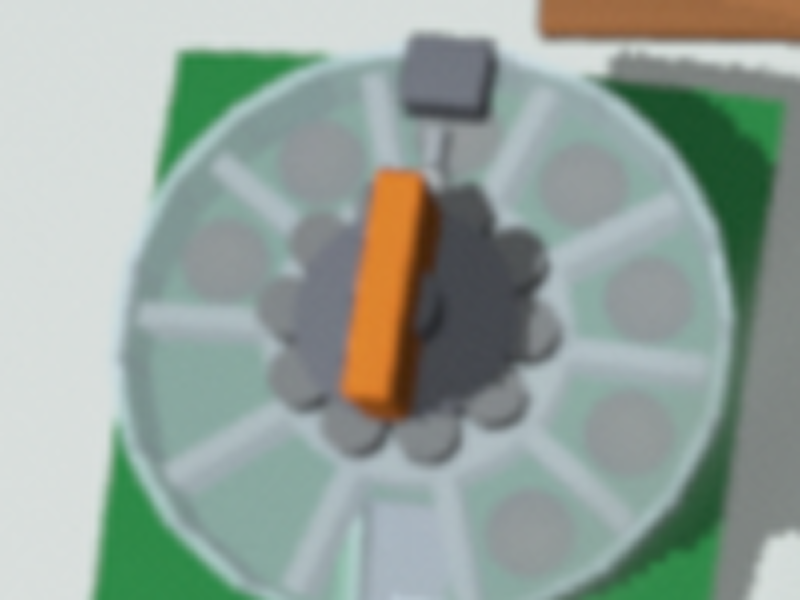

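```bash
python3 - <<'E'
from h import *
import pickle
C=pickle.load(open("cal.pkl","rb"));s=.64
P=[at_z("wrist",(p[0]*s,p[1]*s),.239,C["w2"]) for p in ((329.8,43),(321.6,100.2))]
d=P[0]-P[1];print("paddle",np.mean(P,0).round(4),np.degrees(np.arctan2(d[1],d[0])),np.linalg.norm(d))
Y=-8.4;b=[.5302,.2762]
arm.move_to([*b,.15],R(Y)); arm.move_l([*b,.025],feed=.12)
print(arm.current_t(),arm.current_ee_pos(),arm.current_force())
for w in (.070,.067,.066,.065,.0645,.064,.0635,.063,.0625,.062,.061,.060,.059,.058,.056):
    arm.grip(w); f=arm.current_grasp_force(); print(w,round(arm.current_width(),4),round(f,2),arm.current_force().round(1))
    if f>7.5: break
print(arm.current_t())
E
```

```text
paddle [ 0.6779 -0.0347  0.239 ] -7.135355162554057 0.05534680118787563
8.2417 [0.53069213 0.27636789 0.02568863] [-0.01752831  0.15115039  0.76171612]
0.07 0.0704 0.0 [ 0.9 -0.3 -0.8]
0.067 0.0671 0.0 [-0.  -0.2 -0.6]
0.066 0.0662 0.0 [ 0.4  0.  -0.7]
0.065 0.0648 0.0 [-0.2 -0.2  0.8]
0.0645 0.0647 0.0 [0.6 0.6 0.4]
0.064 0.0639 0.0 [0.4 0.1 0.7]
0.0635 0.0635 0.0 [-0.1 -0.1  0.6]
0.063 0.0628 0.0 [-0.2  0.5 -0. ]
0.0625 0.0624 0.0 [-0.5  0.8 -0.2]
0.062 0.0623 0.0 [-0.  -0.3 -0.6]
0.061 0.0609 0.0 [ 0.2 -0.7 -0.2]
0.06 0.0599 0.0 [0.  0.2 0.6]
0.059 0.0594 0.0 [0.2 0.3 0.2]
0.058 0.0584 0.0 [-0.1 -0.7  0.3]
0.056 0.0555 0.0 [ 0.3 -0.2  0.7]
11.8917
```

```bash
python3 - <<'E'
from h import *
save("wrist","w3"); save("scene","s3raw",size=(512,384))
E
```

```text
(no output)
```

View pics/w3.png

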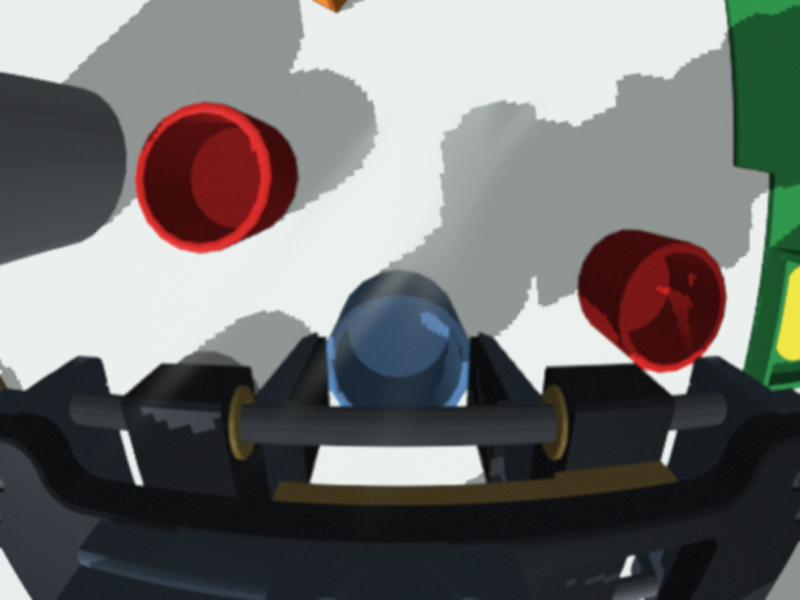

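```bash
python3 - <<'E'
from h import *
p=arm.current_ee_pos();Rt=arm.current_tool_rot();print(p,Rt.round(3).tolist())
f=lambda q:(proj("wrist",q)/.64).round(0)
for h in (0,.055):
  for n,d in (("far",Rt[:,0]),("L",-Rt[:,1]),("R",Rt[:,1]),("near",-Rt[:,0])):
    print(h,n,f([p[0]+.032*d[0],p[1]+.032*d[1],h]))
for t in np.arange(-.03,.04,.01):
  d=Rt[:,0]; print("cshift",t,"far base",f([p[0]+(.032+t)*d[0],p[1]+(.032+t)*d[1],0.]),"rim L",f([p[0]+t*d[0]-.032*Rt[0,1],p[1]+t*d[1]-.032*Rt[1,1],.055]))
print(at_z("wrist",(400*.64,271*.64),0), at_z("wrist",(329*.64,360*.64),.055),at_z("wrist",(469*.64,360*.64),.055))
E
```

```text
[0.53022604 0.2762196  0.02501136] [[0.989, -0.146, 0.0], [-0.146, -0.989, -0.0], [0.0, -0.0, -1.0]]
0 far [397. 265.]
0 L [337. 325.]
0 R [457. 325.]
0 near [397. 380.]
0.055 far [397. 290.]
0.055 L [321. 364.]
0.055 R [473. 364.]
0.055 near [397. 431.]
cshift -0.03 far base [397. 321.] rim L [325. 426.]
cshift -0.019999999999999997 far base [397. 303.] rim L [324. 406.]
cshift -0.009999999999999995 far base [397. 284.] rim L [323. 386.]
cshift 6.938893903907228e-18 far base [397. 265.] rim L [321. 364.]
cshift 0.010000000000000009 far base [397. 246.] rim L [320. 342.]
cshift 0.02000000000000001 far base [397. 227.] rim L [319. 319.]
cshift 0.030000000000000013 far base [397. 207.] rim L [318. 295.]
cshift 0.04000000000000001 far base [397. 187.] rim L [317. 271.]
[0.55871395 0.27043398 0.        ] [0.53640777 0.30415216 0.055     ] [0.52778736 0.24593948 0.055     ]
```

```bash
python3 - <<'E'
from h import *
p=arm.current_ee_pos();Rt=arm.current_tool_rot()
for y in (-.028,-.032,-.045):
  for x in (.011,.016):
    print(y,x,(proj("wrist",p+x*Rt[:,0]+y*Rt[:,1])/.64).round())
for w in np.arange(.0550,.046,-.0005):
    arm.grip(w); arm.sleep(.1); f=arm.current_grasp_force(); g=arm.current_width();print(round(w,4),round(g,4),round(f,2))
    if f>2: break
print(arm.current_t()); save("wrist","w4",(180,150,160,120))
E
```

```text
-0.028 0.011 [338. 319.]
-0.028 0.016 [338. 309.]
-0.032 0.011 [330. 319.]
-0.032 0.016 [329. 309.]
-0.045 0.011 [303. 319.]
-0.045 0.016 [302. 309.]
0.055 0.0553 0.0
0.0545 0.0545 0.0
0.054 0.0539 0.0
0.0535 0.0535 0.0
0.053 0.0531 0.0
0.0525 0.0527 0.0
0.052 0.0524 0.0
0.0515 0.0517 0.0
0.051 0.0511 0.0
0.0505 0.0505 0.0
0.05 0.0499 0.0
0.0495 0.0499 0.0
0.049 0.0489 0.0
0.0485 0.0486 0.0
0.048 0.0481 0.0
0.0475 0.0475 0.0
0.047 0.0471 0.0
0.0465 0.0467 0.0
17.6917
```

View pics/w4.png

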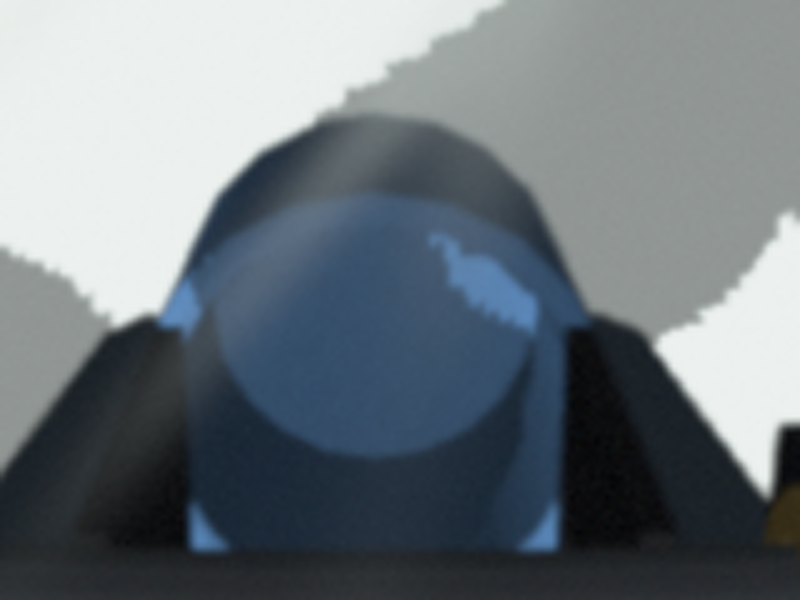

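```bash
python3 - <<'E'
from h import *
F=lambda:np.mean([arm.current_force() for _ in range(10)],0).round(2)
a=arm.snapshot("wrist").astype(int); s0=arm.snapshot("side"); p=arm.current_ee_pos(); print(F())
arm.move_l([.5302,.2762,.045],feed=.05); arm.sleep(.3)
b=arm.snapshot("wrist").astype(int); s1=arm.snapshot("side"); print(F(),arm.current_width(),arm.current_grasp_force())
d=np.abs(a-b).sum(2); print("pot patch",d[180:240,225:285].mean(),"red patch",d[80:160,90:180].mean())
f=lambda x:cv2.resize(x[150:230,220:320,::-1],(400,320),interpolation=cv2.INTER_CUBIC)
w=lambda x:cv2.resize(x[150:270,176:336,::-1].astype(np.uint8),(400,280),interpolation=cv2.INTER_CUBIC)
cv2.imwrite("pics/l.png",np.vstack([np.hstack([f(s0),f(s1)]),np.hstack([w(a),w(b)])]))
E
```

```text
[ 0.29  0.31 -0.02]
[ 0.15 -0.11 -0.9 ] 0.046293881575238414 0.0
pot patch 42.49055555555555 red patch 108.97875
```

View pics/l.png

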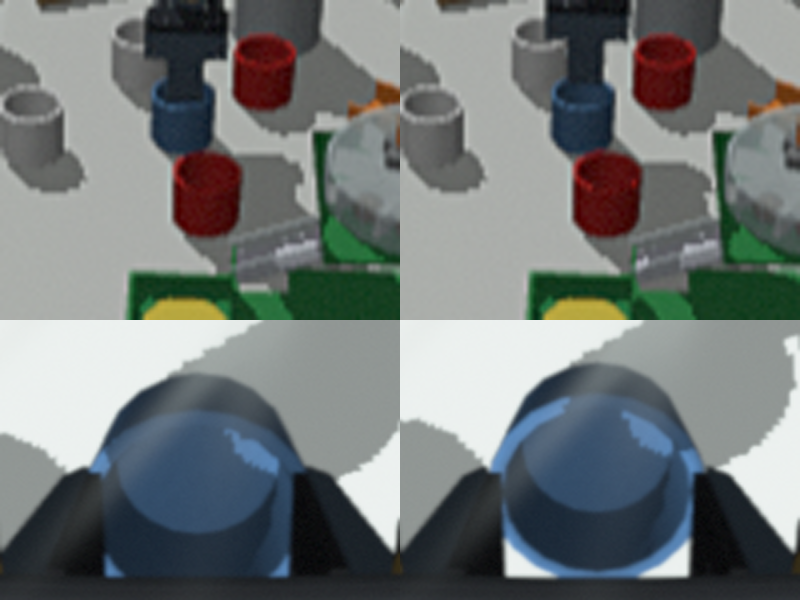

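The side view shows the fingers inside the pot's rim with no contact force at all, which can't happen with a solid pot. I'll lift clear, reopen and test contact lower down, watching the force.

```bash
python3 - <<'E'
from h import *
arm.move_l([.5302,.2762,.085],feed=.15); arm.grip(.091); print(arm.current_width())
a=arm.snapshot("wrist")
arm.move_l([.5302,.2762,.016],feed=.1); print(arm.current_force().round(1))
ims=[]
for w in (.072,.066,.064,.062,.060,.058):
    arm.grip(w); arm.sleep(.1); f=arm.current_grasp_force(); print(w,round(arm.current_width(),4),f,arm.current_tau().round(1)[-2:])
    if w in(.072,.058): ims.append((arm.snapshot("side"),arm.snapshot("scene"),arm.snapshot("wrist")))
    if f>3: break
print(arm.current_t())
c=lambda x,y0,x0:cv2.resize(x[y0:y0+60,x0:x0+80,::-1],(400,300),interpolation=cv2.INTER_CUBIC)
cv2.imwrite("pics/m.png",np.vstack([np.hstack([c(i[0],140,225),c(i[1],190,275)]) for i in ims][:2]))
E
```

```text
0.0910415368732362
[-0.3 -0.4 -0.9]
0.072 0.0721 0.0 [-0.1  0. ]
0.066 0.0658 0.0 [-0.1  0. ]
0.064 0.0642 0.0 [-0.1 -0. ]
0.062 0.0623 0.012281561541840347 [-0.1  0. ]
0.06 0.0601 0.08530067792889895 [-0.1 -0. ]
0.058 0.0576 0.2074214449385181 [-0.1 -0. ]
23.6417
```

View pics/m.png

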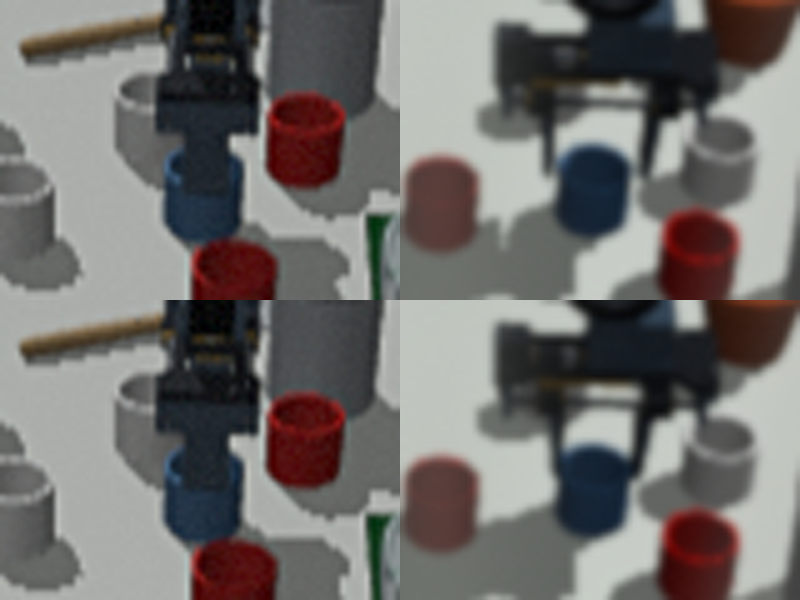

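```bash
python3 - <<'E'
from h import *
p=arm.current_ee_pos();Rt=arm.current_tool_rot()
for k in (-.036,-.0425):
  for z in (.016,.025,.03,.035,.04,.045):
    q=p-k*Rt[:,1]; q[2]=z; q2=p+k*Rt[:,1]; q2[2]=z
    f=lambda c,q,o:((proj(c,q)-o)*5).round()
    print(k,z,f("side",q,(225,140)),"scene",f("scene",q,(275,190))+[400,0],f("scene",q2,(275,190))+[400,0])
for z in (0,.055): print((5*(proj("side",[.53,.276-.032,z])-(225,140))).round(),(5*(proj("scene",[.53+.032,.276,z])-(275,190))).round()+[400,0])
E
```

```text
-0.036 0.016 [201. 228.] scene [549. 197.] [634. 200.]
-0.036 0.025 [201. 219.] scene [549. 189.] [635. 192.]
-0.036 0.03 [201. 213.] scene [550. 185.] [635. 188.]
-0.036 0.035 [201. 208.] scene [550. 180.] [636. 183.]
-0.036 0.04 [202. 203.] scene [550. 176.] [636. 179.]
-0.036 0.045 [202. 197.] scene [551. 171.] [637. 174.]
-0.0425 0.016 [200. 233.] scene [541. 197.] [642. 200.]
-0.0425 0.025 [201. 223.] scene [542. 189.] [643. 193.]
-0.0425 0.03 [201. 218.] scene [542. 184.] [643. 188.]
-0.0425 0.035 [201. 213.] scene [542. 180.] [644. 184.]
-0.0425 0.04 [201. 208.] scene [543. 175.] [644. 179.]
-0.0425 0.045 [202. 202.] scene [543. 171.] [645. 175.]
[206. 242.] [597. 238.]
[208. 184.] [601. 189.]
```

The pictures put the fingertips near z 0.04 while the reported TCP is at 0.016, so the real tips end about 25 mm short of it. I'll reopen and go lower with a force check, then close softly.

```bash
cat >> h.py <<'E'
def soft(w0=.068,target=8.,step=.0005,wmin=.055,verbose=False):
    arm.grip(w0); w=w0
    while w>wmin:
        f=max(arm.current_grasp_force() for _ in range(2))
        if f>=target: break
        w-=step if f<target*.6 else step/2
        arm.grip(w)
        if verbose: print(round(w,5),round(arm.current_width(),4),round(arm.current_grasp_force(),2))
    return w,f
E
python3 - <<'E'
from h import *
arm.grip(.085)
for z in (.008,.002,-.002):
    arm.move_l([.5302,.2762,z],feed=.06); print(z,np.mean([arm.current_force() for _ in range(5)],0).round(1))
print(soft(.066,verbose=True,wmin=.056),arm.current_t())
a=arm.snapshot("side");b=arm.snapshot("scene")
c=lambda x,y0,x0:cv2.resize(x[y0:y0+60,x0:x0+80,::-1],(400,300),interpolation=cv2.INTER_CUBIC)
cv2.imwrite("pics/n.png",np.hstack([c(a,140,225),c(b,190,275)]))
E
```

```text
0.008 [ 0.3 -0.2 -0.8]
0.002 [-1.  1.  0.]
-0.002 [-0.7  0.1  0.9]
0.0655 0.0656 0.0
0.065 0.065 0.0
0.0645 0.0646 0.0
0.064 0.0639 0.0
0.0635 0.0636 0.0
0.063 0.0629 0.0
0.0625 0.0626 0.0
0.062 0.0622 11.84
(0.062, 11.844505925400881) 27.2583
```

```bash
cat >> h.py <<'E'
ST=np.array([.4950,-.0093]); AX=np.array([.6775,-.0355]); Y=-8.0
Fz=lambda n=6:np.mean([arm.current_force() for _ in range(n)],0).round(2)
E
python3 - <<'E'
from h import *
print("g",[round(arm.current_grasp_force(),1) for _ in range(4)])
p=arm.current_ee_pos(); print(p,Fz())
arm.move_l([p[0],p[1],.13],feed=.15); print("g",arm.current_grasp_force(),arm.current_width(),Fz())
arm.move_to([*ST,.13],R(Y)); arm.sleep(.1)
arm.move_l([*ST,.02],feed=.12); print(Fz())
for z in (.010,.007,.0055,.0045):
    arm.move_l([*ST,z],feed=.03); f=Fz(); print(z,f,arm.current_grasp_force())
    if f[2]>3: break
print(arm.current_t()); save("wrist","o")
E
```

```text
g [11.9, 11.9, 11.9, 11.9]
[ 0.53020521  0.27616571 -0.00199014] [ 0.49 -0.41  0.4 ]
g 11.823666388518177 0.06185321167108612 [-0.04 -0.31 -1.67]
[-0.    0.17 -1.41]
0.01 [-0.3   0.2  -1.24] 11.823528298846213
0.007 [ 0.74  0.39 -2.04] 11.823415466205915
0.0055 [-0.08 -0.05 -1.8 ] 11.823620637733256
0.0045 [-0.04  0.05 -2.53] 11.823553638823796
31.9
```

View pics/o.png

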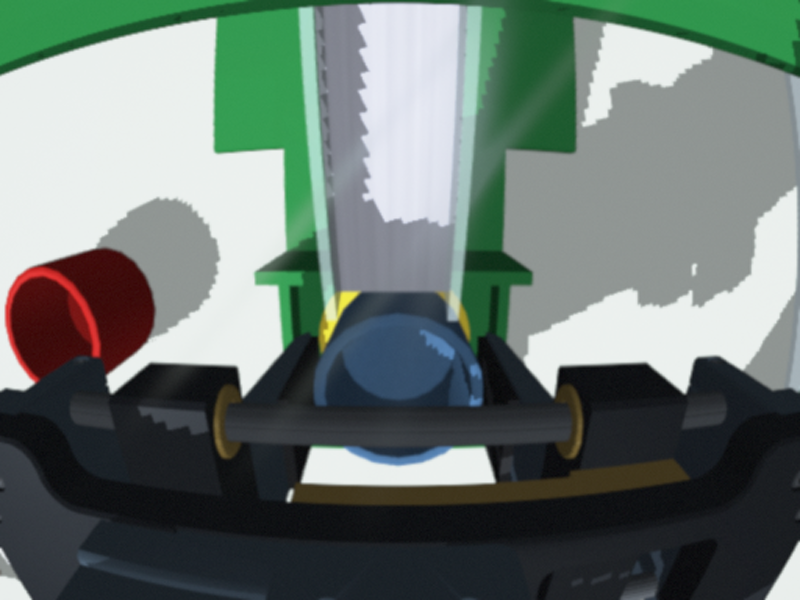

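The pot is centred under the chute, with both at column 398, but it is still hanging. I'll lower it to contact, release it and do the first click.

```bash
cat >> h.py <<'E'
def lower(xy,z0,zmin,dz=.001,thr=2.0):
    b=Fz(8)[2]; z=z0
    while z>zmin:
        z-=dz; arm.move_l([*xy,z],feed=.03); f=Fz(6)[2]
        if f-b>thr: break
    return round(z,4),b,f
E
python3 - <<'E'
from h import *
print(lower(ST,.0045,-.003))
arm.grip(.084); print(arm.current_grasp_force(),Fz())
p=arm.current_ee_pos(); arm.move_l([p[0],p[1],.15],feed=.2); 
c=arm.get_calibration("wrist"); im=arm.snapshot("wrist"); cv2.imwrite("pics/p_raw.png",im[:,:,::-1])
hsv=cv2.cvtColor(im,cv2.COLOR_RGB2HSV); m=cv2.inRange(hsv,(100,80,30),(125,255,255)); m[260:]=0
n,_,st,ce=cv2.connectedComponentsWithStats(m); i=1+np.argmax(st[1:,4]); print(st[i],ce[i],at_z("wrist",ce[i],.03,c),"expected px",proj("wrist",[*ST,.061],c),arm.current_t())
E
```

```text
(0.0035, np.float64(-2.15), np.float64(3.75))
0.0 [ 0.46 -0.17  0.17]
[ 224  155   61   63 2029] [253.72301626 185.03893544] [ 0.49128168 -0.00833269  0.03      ] expected px [254.09995507 188.44440647] 33.6667
```

```bash
cat >> h.py <<'E'
def turn(start,clicks,ztcp=.188):
    """grasp paddle whose yaw is start, turn clockwise by clicks*36, release, rise"""
    def ok(y):
        q=[arm.solve_ik([*AX,.26],R(y-36*clicks*k)) for k in (0,1)]
        return all(v is not None for v in q) and max(abs(v[5]) for v in q)<170
    y=min((start+k for k in (-180,0,180) if ok(start+k)),key=lambda v:abs(v-18*clicks))
    p=arm.current_ee_pos(); arm.move_l([p[0],p[1],.27],feed=.25)
    arm.grip(.045); arm.move_to([*AX,.27],R(y)); 
    arm.move_l([*AX,ztcp+.02],feed=.1); f=Fz(3); arm.move_l([*AX,ztcp],feed=.05); print("down",f,Fz(3),"yaw",y,arm.current_joint_positions()[5])
    arm.grip(.008); print("grip w",round(arm.current_width(),4),round(arm.current_grasp_force(),1),Fz(3))
    for c in range(clicks):
        t=arm.current_t()
        for k in range(1,7): arm.move_to([*AX,ztcp],R(y-36*c-6*k)); 
        print("click",c+1,round(arm.current_t()-t,2),arm.current_torque().round(2),Fz(3)); arm.sleep(1.0)
    arm.grip(.045); arm.move_l([*AX,.27],feed=.2)
E
python3 - <<'E'
from h import *
turn(-7.5,1)
print(arm.current_t())
arm.sleep(.2);save("wrist","q")
a=arm.snapshot("side")[:,:,::-1]; cv2.imwrite("pics/side_q.png",a)
E
```

```text
down [-0.15  0.37  0.77] [-0.61 -0.55  0.31] yaw -7.5 89.45851772335521
grip w 0.0119 30.0 [ 1.47 11.83  1.65]
click 1 1.5 [ 3.18 -0.54 -0.08] [ 4.37 16.99  0.29]
41.475
```

View pics/q.png

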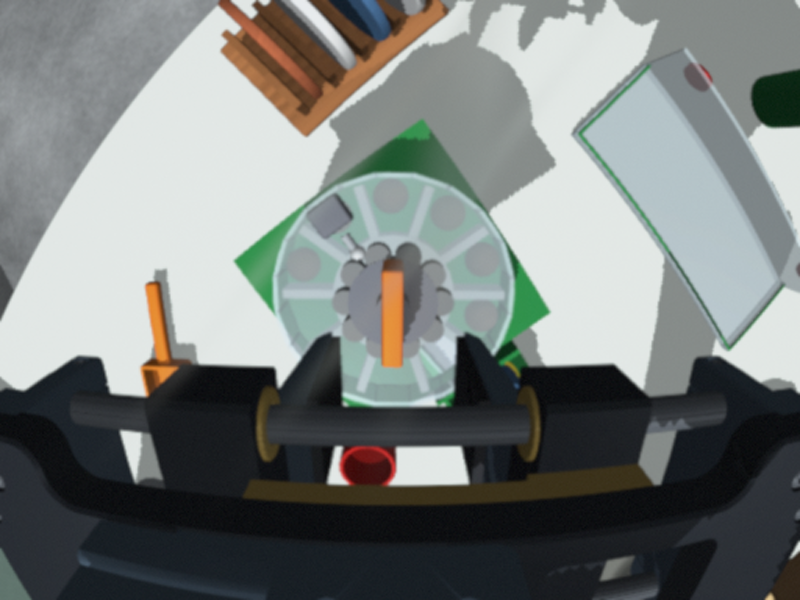

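The paddle now sits at (392,318) and has followed the 36° turn. The grip was about 2 mm off the axis, so I'll correct that. Next I'll check the nut is in the blue pot and carry the pot to the feeder.

```bash
cat >> h.py <<'E'
AX=np.array([.679,-.034]); FC=np.array([.476,-.333]); FU=np.array([np.cos(np.radians(2.3)),np.sin(np.radians(2.3))])
def over_station(name):
    arm.move_to([*ST,.15],R(Y)); arm.grip(.084); c=arm.get_calibration("wrist"); im=arm.snapshot("wrist"); cv2.imwrite(f"pics/{name}.png",im[:,:,::-1])
    hsv=cv2.cvtColor(im,cv2.COLOR_RGB2HSV); q=proj("wrist",[*ST,.03],c).round().astype(int)
    P=hsv[q[1]-30:q[1]+30,q[0]-28:q[0]+28]; m=cv2.inRange(P,(3,70,30),(20,230,255))
    print("brown px in pot",(m>0).sum())
    return c,im
def station_to_feeder(slot):
    arm.move_l([*ST,.0035],feed=.15); print("soft",soft(.0634,7.,.0003))
    arm.move_l([*ST,.14],feed=.15); print("held",round(arm.current_grasp_force(),1),Fz())
    xy=FC+.105*slot*FU; y=2.3-90
    arm.move_to([*xy,.14],R(y)); arm.move_l([*xy,.012],feed=.15); arm.move_l([*xy,.005],feed=.05)
    print("low",lower(xy,.005,-.003)); arm.grip(.084); arm.move_l([*xy,.15],feed=.2); print("t",arm.current_t())
E
python3 - <<'E'
from h import *
c,im=over_station("r1_raw")
s=arm.snapshot("scene");cv2.imwrite("pics/r1_scene.png",s[:,:,::-1])
a=im[150:222,206:302,::-1]
q=proj("wrist",[*ST,.03],c); print(q, arm.current_t())
station_to_feeder(-1)
E
```

```text
brown px in pot 94
[254.12538582 182.29897   ] 43.5083
soft (0.06190000000000001, 16.75163798237918)
held 16.7 [ 0.27  0.61 -2.08]
low (0.002, np.float64(-2.15), np.float64(5.02))
t 52.075
```

The last grip read 16.8 N, above the 15 N limit, because the step was too coarse. I'll use much finer steps from here. Next I'll check the white pots and the nut.

```bash
python3 - <<'E'
from h import *
import pickle
arm.move_to([.44,.30,.40],R(0)); arm.sleep(.2); c=arm.get_calibration("wrist"); im=arm.snapshot("wrist")[:,:,::-1]; fe=arm.snapshot("side")[:,:,::-1]
pickle.dump(c,open("cal2.pkl","wb")); print(arm.current_t())
r=cv2.imread("pics/r1_raw.png"); rs=lambda x,w,h:cv2.resize(x,(w,h),interpolation=cv2.INTER_CUBIC)
out=np.vstack([rs(im[80:240,180:500],800,400),np.hstack([rs(r[140:230,194:314],267,200),rs(fe[260:350,190:360],378,200),rs(fe[205:260,235:295],155,200)])])
cv2.imwrite("pics/s1.png",out)
E
```

```text
54.8167
```

View pics/s1.png

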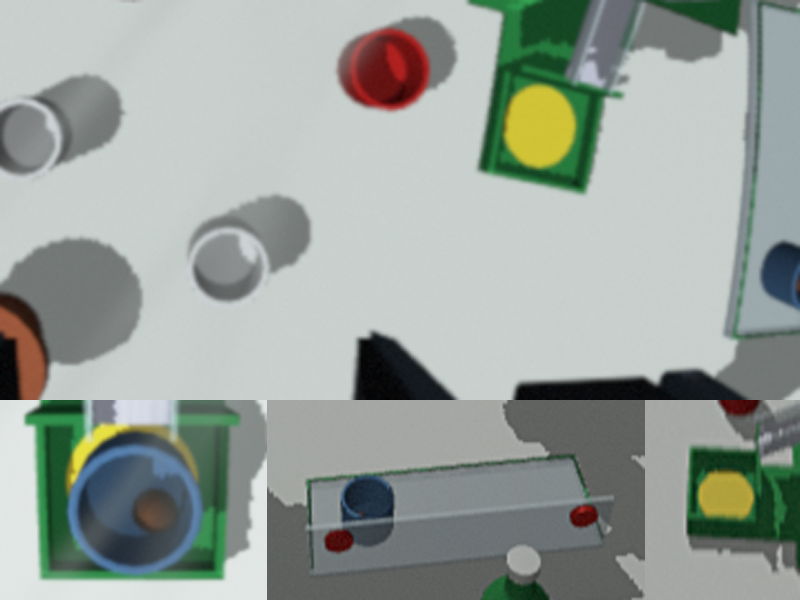

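The nut is in the blue pot at (155,508). The blue pot stands in the tray at (367,508), and the catch tray is empty. WhiteB at (229,265) has not moved, but whiteA at (27,136) has been knocked. I'll re-measure it and run its cycle.

```bash
cat >> h.py <<'E'
def soft(w0=.0640,target=8.,*a):
    w=w0; arm.grip(w); hist=[]
    while w>.060:
        f=max(arm.current_grasp_force() for _ in range(2))
        if f>0: hist.append((round(w,5),round(f,1)))
        if f>=target: break
        w-=.0003 if w>.06275 else .00005
        arm.grip(w)
    return hist[-4:]
def pick_to_station(xy,y=Y):
    arm.move_to([*xy,.13],R(y)); arm.grip(.084); arm.move_l([*xy,.03],feed=.2); arm.move_l([*xy,-.002],feed=.08); print("soft",soft(),Fz())
    arm.move_l([*xy,.13],feed=.15); print("held",round(arm.current_grasp_force(),1),Fz())
    arm.move_to([*ST,.13],R(Y)); arm.move_l([*ST,.012],feed=.15); arm.move_l([*ST,.006],feed=.05)
    print("low",lower(ST,.006,-.002)); arm.grip(.084); arm.move_l([*ST,.15],feed=.2); print("t",arm.current_t())
E
python3 - <<'E'
from h import *
import pickle
c=pickle.load(open("cal2.pkl","rb"))
A=at_z("wrist",(190.8,134.4),.055,c)[:2]; print("A",A)
# check from nearer: rim circle by Hough in rectified top view at z=.055
arm.move_to([A[0]-.03,A[1],.22],R(0)); arm.sleep(.15); c=arm.get_calibration("wrist"); im=arm.snapshot("wrist"); cv2.imwrite("pics/t1_raw.png",im[:,:,::-1])
def rim(im,c,A,half=.07):
    g=np.arange(-half,half,.0005); m=np.array([[proj("wrist",[A[0]+i,A[1]+j,.055],c) for j in g[::1]] for i in g]).astype(np.float32)
    top=cv2.remap(cv2.cvtColor(im,cv2.COLOR_RGB2GRAY),m,None,cv2.INTER_LINEAR)
    h=cv2.HoughCircles(cv2.GaussianBlur(top,(0,0),1.5),cv2.HOUGH_GRADIENT,1,30,param1=60,param2=15,minRadius=58,maxRadius=68)
    cv2.imwrite("pics/top.png",top); return None if h is None else [(A[0]+g[0]+k[1]*.0005,A[1]+g[0]+k[0]*.0005,k[2]*.0005) for k in h[0][:3]]
print(rim(im,c,A)); print(arm.current_t())
E
```

```text
A [0.48197623 0.4188492 ]
[(np.float64(0.47872623178528506), np.float64(0.42709920852607675), np.float32(0.033700004))]
55.8833
```

```bash
python3 - <<'E'
import cv2,numpy as np
t=cv2.imread("pics/top.png",0).astype(np.float32); A=np.array([.48197623,.4188492])
t=t.copy()
yy,xx=np.mgrid[-80:81,-80:81]; r=np.hypot(xx,yy)*.5
ring=((r>27.5)&(r<31.5)).astype(np.float32); inn=((r>22)&(r<26)).astype(np.float32); out=((r>33)&(r<36)).astype(np.float32)
k=2*ring/ring.sum()-inn/inn.sum()-out/out.sum()
s=cv2.filter2D(t,-1,k,borderType=cv2.BORDER_REPLICATE)
for _ in range(3):
    _,v,_,l=cv2.minMaxLoc(s[40:-40,40:-40]); l=(l[0]+40,l[1]+40)
    print(v,A+np.array([l[1],l[0]])*.0005-.07); cv2.circle(s,l,20,-1e3,-1)
print(t[::20,::20].astype(int))
E
```

```text
92.17150115966797 [0.47997623 0.4253492 ]
31.740461349487305 [0.50297623 0.3843492 ]
15.691216468811035 [0.48247623 0.4353492 ]
[[208 208 208 207 205 203 205 207 207 205 204 207 208 208]
 [208 208 208 207 205 205 206 208 206 204 206 207 208 209]
 [208 208 207 207 205 205 205 206 204 206 208 208 208 209]
 [208 209 207 206 204 204 207 203 204 207 208 208 209 207]
 [208 208 207 205 204 205 196 205 204 202 209 209 209 207]
 [208 209 207 204 203 202 124 108  87  67 213 208 208 208]
 [208 207 206 203 151 181 144 134 131 130  77 208 209 208]
 [208 208 180 142 141 165 150 133 131 130  69 208 208 208]
 [208 206 141 142 141 204 215 132 131 130 137 208 208 208]
 [208 179 143 141 140 131 210 132 130 138 198 208 208 207]
 [208 200 143 142 140 131 125 128 150 206 208 209 208 206]
 [206 205 183 142 138 132 158 207 208 208 208 208 207 207]
 [204 204 204 203 204 206 207 209 208 208 208 206 206 207]
 [203 205 204 203 205 208 207 209 209 207 206 207 208 208]]
```

The ring fit gives whiteA clearly at (0.480, 0.4255). I'll run its cycle.

```bash
python3 - <<'E'
from h import *
pick_to_station([.4798,.4257])
turn(-43.5,2)
over_station("r2_raw"); print(arm.current_t())
E
```

```text
soft [(0.064, 3.8), (0.0637, 9.1)] [-0.75 -1.64  6.  ]
held 8.8 [ 0.27 -0.22 -1.54]
low (0.004, np.float64(-2.27), np.float64(3.3))
t 64.2167
down [0.04 0.44 0.55] [-0.56 -0.29  0.36] yaw -43.5 125.60359664588844
grip w 0.0118 30.0 [ 2.52  4.35 -0.09]
click 1 1.5 [ 0.95 -0.54 -0.11] [ 3.96  4.38 -0.5 ]Traceback (most recent call last):
  File "<stdin>", line 3, in <module>
  File "h.py", line 56, in turn
    for k in range(1,7): arm.move_to([*AX,ztcp],R(y-36*c-6*k));
                         ~~~~~~~~~~~^^^^^^^^^^^^^^^^^^^^^^^^^^
rig.Unreachable: the arm cannot take that pose within its joint ranges
```

```bash
sed -i 's/all(v is not None for v in q) and max(abs(v\[5\]) for v in q)<170/all(v is not None for v in q) and max(abs(v[5]) for v in q)<160 and (q[1][5]-q[0][5])>0/' h.py; python3 - <<'E'
from h import *
Rt=arm.current_tool_rot(); y=np.degrees(np.arctan2(Rt[1,0],Rt[0,0])); print("yaw now",y,arm.current_joint_positions()[5],arm.current_torque().round(2))
arm.move_to([*AX,.188],R(-79.5)); arm.grip(.045); arm.move_l([*AX,.27],feed=.2)
turn(-79.5,1)
over_station("r2_raw"); print(arm.current_t())
E
```

```text
yaw now -91.45297077248269 173.5713008144746 [ 0.99 -0.58 -0.05]
down [ 0.   -0.57  0.63] [ 0.16 -0.21  0.58] yaw 100.5 -18.395215489048823
grip w 0.0117 30.0 [ 5.12 -0.23 -1.57]
click 1 1.5 [ 0.21 -0.8  -0.22] [ 5.1   0.31 -0.69]
brown px in pot 128
83.7417
```

```bash
python3 - <<'E'
import cv2,numpy as np
for n in ("r1_raw","r2_raw"):
    h=cv2.cvtColor(cv2.imread(f"pics/{n}.png"),cv2.COLOR_BGR2HSV)[150:222,222:288]
    m=((h[...,0]<=22)&(h[...,1]>50)&(h[...,2]>15))
    print(n); [print("".join("#" if v else "." for v in r)) for r in m[::2]]
E
```

```text
r1_raw
..................................................................
..................................................................
..................................................................
..................................................................
..................................................................
..................................................................
..................................................................
..................................................................
..................................................................
..................................................................
..................................................................
..................................................................
..................................................................
..................................................................
..................................................................
..................................................................
.....................
[... 3037 characters left out ...]
..............................
..................................................................
..................................................................
..................................................................
..................................................................
..................................................................
..................................................................
..................................................................
..................................................................
..................................................................
..................................................................
```

Two nuts are in white pot A. I'll take it to the feeder and re-check pot B.

```bash
sed -i 's/def soft(w0=.0640,target=8.,\*a)/def soft(w0=.0655,target=8.,*a)/; s/w-=.0003 if w>.06275 else .00005/w-=.0002 if f==0 and w>.0645 else .0001 if f==0 and w>.0626 else .00005/; s/soft(.0634,7.,.0003)/soft(), Fz()/' h.py
cat >> h.py <<'E'
def ringfit(A,name):
    arm.move_to([A[0]-.03,A[1],.22],R(0)); arm.sleep(.15); c=arm.get_calibration("wrist"); im=arm.snapshot("wrist"); cv2.imwrite(f"pics/{name}.png",im[:,:,::-1])
    g=np.arange(-.07,.07,.0005); m=np.array([[proj("wrist",[A[0]+i,A[1]+j,.055],c) for j in g] for i in g]).astype(np.float32)
    t=cv2.remap(cv2.cvtColor(im,cv2.COLOR_RGB2GRAY),m,None,cv2.INTER_LINEAR).astype(np.float32)
    yy,xx=np.mgrid[-80:81,-80:81]; r=np.hypot(xx,yy)*.5; k=0
    for w,a,b in ((2,27.5,31.5),(-1,22,26),(-1,33,36)): q=((r>a)&(r<b)).astype(np.float32); k=k+w*q/q.sum()
    s=cv2.filter2D(t,-1,k,borderType=cv2.BORDER_REPLICATE)
    _,v,_,l=cv2.minMaxLoc(s[40:-40,40:-40]); return v,np.array(A)+(np.array([l[1],l[0]])+40)*.0005-.07
E
python3 - <<'E'
from h import *
station_to_feeder(0)
print(ringfit([.3832,.2659],"t2_raw"),arm.current_t())
E
```

```text
soft [(0.06385, 5.9), (0.0638, 6.8), (0.06375, 7.8), (0.0637, 8.8)] [ 0.03  0.13 -0.93]
held 8.8 [-0.29 -0.05 -1.68]
low (0.002, np.float64(-1.26), np.float64(4.84))
t 95.6417
(90.31375122070312, array([0.3792, 0.2679])) 98.0417
```

```bash
python3 - <<'E'
from h import *
pick_to_station([.3798,.2677])
turn(-115.5,2)
c,im=over_station("r3_raw"); print(arm.current_t())
h=cv2.cvtColor(im[150:222,222:288],cv2.COLOR_RGB2HSV); m=((h[...,0]<=22)&(h[...,1]>50)&(h[...,2]>15)).astype(np.uint8)
n,_,st,ce=cv2.connectedComponentsWithStats(m); print([(s[4],k.round()) for s,k in zip(st[1:],ce[1:]) if s[4]>30])
E
```

```text
soft [(0.06405, 5.9), (0.064, 6.8), (0.06395, 7.7), (0.0639, 8.6)] [ 0.46  0.91 -0.27]
held 8.6 [-1.12 -0.23 -1.81]
low (0.003, np.float64(-1.25), np.float64(6.01))
t 112.225
down [0.21 0.02 0.55] [0.44 1.4  0.56] yaw 64.5 17.60519532513093
grip w 0.0114 30.0 [ 2.58 -1.45 -0.55]
click 1 1.5 [-0.08 -0.24 -0.18] [ 2.3  -0.41  2.63]
click 2 1.5 [ 0.46 -0.16 -0.12] [2.03 2.28 5.39]
brown px in pot 44
124.65
[(np.int32(85), array([29., 20.]))]
```

```bash
python3 - <<'E'
from h import *
c=arm.get_calibration("wrist"); im=arm.snapshot("wrist")
a=cv2.imread("pics/r3_raw.png"); print(arm.current_ee_pos())
for d in (a,im[:,:,::-1]):
    h=cv2.cvtColor(np.ascontiguousarray(d),cv2.COLOR_BGR2HSV)[100:240,205:305]
    m=((h[...,0]<=22)&(h[...,1]>50)&(h[...,2]>15)); print(m.sum())
[print("".join("#" if v else "." for v in r)) for r in m[::2]]
f=lambda x,w,hh:cv2.resize(x,(w,hh),interpolation=cv2.INTER_CUBIC)
s=arm.snapshot("side")[:,:,::-1]
cv2.imwrite("pics/v.png",np.hstack([f(im[60:240,190:320,::-1],430,600),np.vstack([f(s[165:255,240:365],370,300),f(s[260:350,195:365],370,300)])]))
E
```

```text
[ 0.49497952 -0.00927938  0.15000024]
105
101
....................................................................................................
....................................................................................................
....................................................................................................
....................................................................................................
....................................................................................................
....................................................................................................
....................................................................................................
....................................................................................................
....................................................................................................
....................................................................................................
............................................
[... 5315 characters left out ...]
..............................................................................................
....................................................................................................
....................................................................................................
....................................................................................................
....................................................................................................
....................................................................................................
....................................................................................................
```

View pics/v.png

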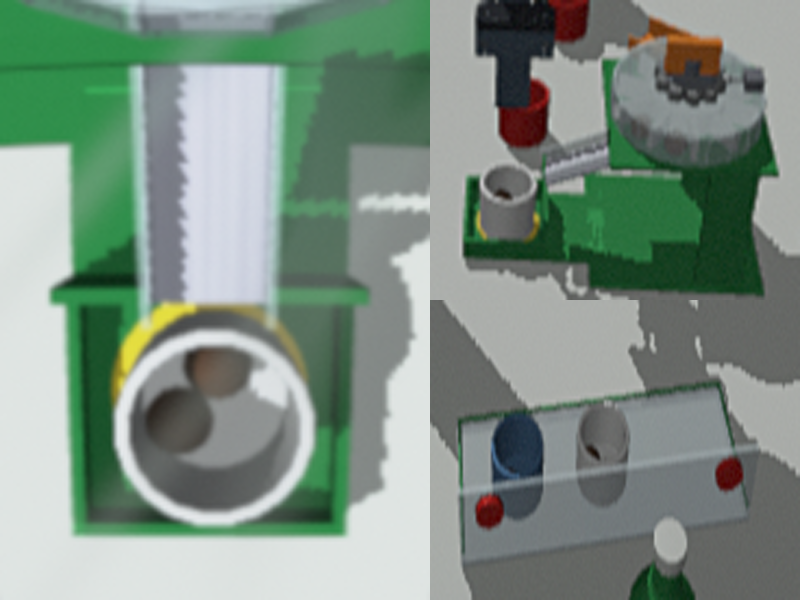

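The picture shows both nuts in the pot, at (217,370) and (178,420). The chute and tray are clear, and two pots stand in the feeder. Now I'll deliver the last one.

```bash
python3 - <<'E'
from h import *
station_to_feeder(1)
arm.move_l([.45,-.15,.30],feed=.25); arm.sleep(.3)
c=arm.get_calibration("side"); s=arm.snapshot("side"); cv2.imwrite("pics/end_raw.png",s[:,:,::-1])
for k in (-1,0,1):
    q=proj("side",[*(FC+.105*k*FU),.055+.005],c).round().astype(int); h=cv2.cvtColor(s[q[1]-8:q[1]+14,q[0]-16:q[0]+16],cv2.COLOR_RGB2HSV).reshape(-1,3)
    print(k,q,np.median(h,0))
# rim in the fit view for the last pot from above
xy=FC+.105*FU
from h import ringfit
print(arm.current_force(),arm.current_t())
E
```

```text
soft [(0.06405, 5.9), (0.064, 6.7), (0.06395, 7.6), (0.0639, 8.6)] [ 0.13 -0.1  -1.06]
held 8.5 [-0.12  0.13 -1.35]
low (0.002, np.float64(-1.87), np.float64(3.71))
t 136.45
-1 [235 303] [104. 113.  73.]
0 [274 299] [ 90.   5. 126.]
1 [313 295] [ 82.5   6.  125. ]
[ 1.00989451 -0.96228055  0.66238852] 138.0167
```

```bash
python3 - <<'E'
from h import *
xy=FC+.105*FU
print(xy,ringfit(xy,"t3_raw")); arm.move_l([.45,-.1,.32],feed=.25); arm.sleep(.5); print(arm.current_t()); print(arm.sign_off())
E
```

```text
[ 0.58091541 -0.32878616] (134.51043701171875, array([ 0.57991541, -0.32878616]))
141.5167
the job is handed in; nothing more can be done
None
```

The job is handed in at 141.5 s: all three pots stand in the feeder with their nuts (blue 1, whites 2 each) and the last two nuts stay in the drum, but one grip on the blue pot reached about 16.8 N, over the 15 N limit.

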